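Load the spacer feeder and fire one off

TASK

Load the three tall, narrow black spacers into the upright tube of the spring feeder, end to end on top of one another. Then draw the feeder's crossbar handle back until it catches and let go of it, and press the round trigger so that the feeder shoots one spacer out into its tray and the other two stay stacked in the tube. Leave the wide spacer, the screwdriver and the jar where they are.

Things in the scene. Friction and masses are not known exactly. Their poses are not given: they have to be found in the camera images.
- spacer_a: One of three equal tall, narrow black plastic spacers, a round cylinder 28 across and 40 high, about 35 g (hidden variation), standing upright on the bench. Its bore is only marked. Origin at its centre (20 above the bench), z along its axis.
- spacer_b: One of three equal tall, narrow black plastic spacers, a round cylinder 28 across and 40 high, about 35 g (hidden variation), standing upright on the bench. Its bore is only marked. Origin at its centre (20 above the bench), z along its axis.
- spacer_c: One of three equal tall, narrow black plastic spacers, a round cylinder 28 across and 40 high, about 35 g (hidden variation), standing upright on the bench. Its bore is only marked. Origin at its centre (20 above the bench), z along its axis.
- feeder: Grey spring feeder fixed to the bench, about 430 long. Origin on the bench under the axis of its vertical tube; z up; +y is the firing direction (to its walled tray), -y the cocking direction. On the line x = 0 behind the tube (-y) stand the crossbar handle, then the round trigger. Sheet-metal tube, eight-sided, 34 across flats inside, 40 outside, with windows on its +x and -x sides.
- tube_mouth (a point): Centre of the rim of the tube's flared mouth, on the tube axis, 184 above the bench. The flare is about 54 wide outside at the rim and narrows to the 34 wide bore, which begins 172 above the bench. A spacer let go with its foot in the flare or bore drops down the tube by itself.
- tube_foot (a point): Point on the tube axis where the stack stands while the pusher is forward: top of the pusher's blade, 48 above the bench. Three spacers end to end then have their centres at 68, 108 and 148. When the pusher is cocked the lowest drops to the chamber floor, 10 above the bench; when tripped the blade shoots it out into the tray and the others come to rest on the blade again.
- tray (a point): Centre of the floor of the feeder's open catch tray, 10 above the bench, 105 in front of the tube axis (feeder y = +105). Inside it is 92 wide (feeder x) and 155 long (y); walls 40 above the bench, end wall 55.
- crossbar (a point): Centre of the handle's crossbar: dark steel, 44 long (feeder x), 14 thick (feeder y), 22 high, top 145 above the bench, on a post 14 x 12. It lies 120 behind the tube axis (feeder y = -120) when forward, 162 when cocked. It slides with the pusher along feeder -y.
- pusher (a joint): Travel of the sprung pusher, m: 0 forward (rest), grows as the handle is drawn to feeder -y. The sear catches at 0.042, the end stop is at 0.050: draw it to the stop, then let it ease forward onto the sear. Spring 4 N at rest, 8 N when cocked; riding over the sear takes up to about 15 N.
- trigger_top (a point): Centre of the top face of the round dark steel trigger pad, 30 across, 100 above the bench at rest, 225 behind the tube axis (feeder y = -225).
- trigger (a joint): Trigger travel, m: 0 up, grows when pressed straight down, stop at 0.009; springs back. The sear lets go beyond about 0.006. Pressing takes 3 to 9 N. It dips by itself while the pusher rides over the sear.
- wide_spacer: Bystander: one short, wide black plastic spacer, 42 across and 18 high, standing among the three tall ones; it does not fit the tube. Origin at its centre.
- screwdriver: Bystander: screwdriver about 190 long lying on the bench. Origin under its middle.
- jar: Bystander: glass screw-top jar, 60 across, 75 high. Origin at the centre of its underside.
There are look-alikes about, which are no part of the job. What is shaped like the spacer_a but purple is not meant.

How it is judged (in metres and radians):
On the way, in this order (a step that is already met when the one before it is completed fails the run):
1. all three tall spacers stand end to end in the tube, let go, with the pusher forward (horizontal distance between each of spacer_a, spacer_b, spacer_c and tube_mouth below 0.006 m and z of spacer_a in the frame of feeder between 0.055 and 0.158 m and angle between the z axis of each of spacer_a, spacer_b, spacer_c and the z axis of feeder, either way round below 0.15 rad and linear speed of each of spacer_a, spacer_b, spacer_c below 0.03 m/s and z of spacer_b in the frame of feeder between 0.055 and 0.158 m and z of spacer_c in the frame of feeder between 0.055 and 0.158 m and value of joint pusher below 0.006 m and contact force between the fingers and anything else below 0.5 N), for 0.2 s.
2. the pusher is cocked and held back by its sear alone, the fingers touching nothing (value of joint pusher above 0.038 m and value of joint trigger below 0.003 m and contact force between the fingers and anything else below 0.5 N), for 0.2 s.
3. the trigger is pressed (value of joint trigger above 0.005 m), for 0.02 s.
At the end, for the whole second after the job is handed in: One tall spacer, any of them, rests in the feeder's tray; the other two rest end to end in the tube on the blade (within 6 mm of its axis, tilted under 0.15 rad); the pusher is forward (within 6 mm) and the trigger up (within 3 mm) (value of joint pusher below 0.006 m and value of joint trigger below 0.003 m and ((y of spacer_a in the frame of feeder between 0.03 and 0.185 m and x of spacer_a in the frame of feeder between -0.046 and 0.046 m and z of spacer_a in the frame of feeder between 0.01 and 0.05 m and linear speed of each of spacer_a, spacer_b, spacer_c below 0.03 m/s and horizontal distance between each of spacer_b, spacer_c and tube_mouth below 0.006 m and z of spacer_b in the frame of feeder between 0.055 and 0.122 m and angle between the z axis of each of spacer_b, spacer_c and the z axis of feeder, either way round below 0.15 rad and z of spacer_c in the frame of feeder between 0.055 and 0.122 m) or (y of spacer_b in the frame of feeder between 0.03 and 0.185 m and x of spacer_b in the frame of feeder between -0.046 and 0.046 m and z of spacer_b in the frame of feeder between 0.01 and 0.05 m and linear speed of each of spacer_b, spacer_a, spacer_c below 0.03 m/s and horizontal distance between each of spacer_a, spacer_c and tube_mouth below 0.006 m and z of spacer_a in the frame of feeder between 0.055 and 0.122 m and angle between the z axis of each of spacer_a, spacer_c and the z axis of feeder, either way round below 0.15 rad and z of spacer_c in the frame of feeder between 0.055 and 0.122 m) or (y of spacer_c in the frame of feeder between 0.03 and 0.185 m and x of spacer_c in the frame of feeder between -0.046 and 0.046 m and z of spacer_c in the frame of feeder between 0.01 and 0.05 m and linear speed of each of spacer_c, spacer_a, spacer_b below 0.03 m/s and horizontal distance between each of spacer_a, spacer_b and tube_mouth below 0.006 m and z of spacer_a in the frame of feeder between 0.055 and 0.122 m and angle between the z axis of each of spacer_a, spacer_b and the z axis of feeder, either way round below 0.15 rad and z of spacer_b in the frame of feeder between 0.055 and 0.122 m))); the robot touches nothing.
It fails at once if the wide spacer, the screwdriver or the jar is moved by more than 40 mm (distance of any of wide_spacer, screwdriver, jar from where it was at the start of the episode above 0.04 m).
It also fails if it takes over 72 s, if anything falls off the work surface, if the arm or the gripper's body presses on something with over 40 N, if the wrist force passes 120 N, or if a joint passes its speed limit or range.

ROBOT

A 6-joint arm with a two-finger parallel gripper is mounted at the origin on the work surface. World frame = base frame: x ahead of the robot, y to its left, z up, the work surface at z = 0. Lengths are in m, angles in degrees, forces in N, time in s.
With the tool pointing down it reaches from about 0.35 to 0.875 m from the base axis. Payload 4.2 kg.
Tool frame: the origin (TCP) lies on the centre line of the jaws, within the pads' length; the fingertips stand 8 mm ahead of it and the grasp point (between the pads) lies 11 mm behind it; z points along the fingers, y is the direction in which the jaws open and shut (so a half turn about z gives the same grasp; the last joint's range is limited). The gripper opens to 87 mm and grips with 3 to 60 N. Pads are 19 mm wide; open, the fingers measure 117 mm over their backs; the gripper's body (75 mm by 190 mm) begins 51 mm behind the grasp point.
Start: joints at [-57.548, 22.042, 0.453, 0, -68.411, -14.817], TCP at [0.189, -0.596, 0.231] pointing down, gripper open.
Joint ranges: [-179.83, 179.83], [-69.29, 118.12], [-61.27, 80.66], [-181.25, 117.63], [-171.15, -9.14], [-177.46, 177.46]. Speed limits (degrees/s): [159.86, 159.86, 180, 180, 180, 180].

INTERFACE

Orientations are given as a 3x3 rotation matrix whose columns are the frame's x, y, z axes.
In Python, from station import sense, capture, finish_job, recognise gives the robot as it stands.
- The arm moves only by the tool apply_moves, never from a script. Its argument "plan" is a list that holds one entry, the list of rows, each a list of 7 numbers: the opening in per cent of the stroke, from 0 (shut) to 100 (fully open), then the shift along the world's x, y, z in units of 25 mm (1.0 is 25 mm), then the turn, a rotation vector about the world's x, y, z in rad. A call has 1 to 12 rows; each row shifts and turns the pose as measured when the row begins; what a row does not reach is not made up. A row lasts 1/12 s, in which the tool goes at most 41.7 mm and 7.16 degrees, less where a joint would pass 70% of its speed; a pose out of reach is approached as far as the arm can. A call is refused whole if a number of a shift passes 1 or a number of a turn 0.125, either way. A call with a gripper value outside its range is refused whole. The fingers move at their own pace and stop on an object; the grip force is fixed at half the most. Time passes only in rows, so rows that do not move let the fingers close. It gives the time, the measured TCP pose, the force and the opening at its end, in the units of the state.
- sense(): the state, without advancing time (a new reading comes with each control period).
- capture(name): name is "side" or "top" or "wrist"; returns a dict with "pixels" (420x560x3 uint8, red, green, blue), "depth" (420x560 float32, m along the optical axis (not along the pixel's ray), 0 where there is no reading), "mtx" (3x3 intrinsics, pixels), "distortion" ([k1, k2, p1, p2, k3] as OpenCV has them; the pictures are not rectified), "R" (3x3) and "t" (3): a world point X has camera coordinates R X + t; the wrist camera has in their place "mount" (4x4, takes a point from camera to tool coordinates, whose origin is the TCP and whose axes are the flange's). Camera axes: x right, y down, z forward; pixel columns grow to the right and rows downward; lengths in m; the calibration is good to about 2 mm. A picture is of the moment at which its call begins: read the wrist's pose just before it.
- finish_job(): hands the job in, once; it reports no verdict.
Trained networks look in a picture, given as the dict that the camera call returned (one of the last four; its "shot" number tells which), for a name from the list of things; names that differ only in an ending like _2 or _b are one class to them, and where a whole thing is asked for, a point or a joint stands for the part that bears it (a point fixed in the world has none). Each returns a list of dicts, best first, with "score" (0 to 1); they miss things now and then, are a little off and sometimes report something else, mostly with a low value. They report only what shows in the picture. A call takes as long as a camera call. They do not tell look-alikes from the thing itself.
- recognise(label, picture): "at" ([x, y, z] in m, in the coordinates of the camera as it stood for that picture, good to about 4 mm: the middle of the surface that is visible of it).
The state is a dict: "time_s": time; "joints": joint angles; "joint_velocities": joint speeds; "effort": joint torques, N m; "tcp_pos": TCP position; "ee_rot": TCP orientation; "wrist_force": force on the tool from outside, world axes, zero at the start; "moment": the same for the moment, N m; "gripper_width": opening from 0.0 (shut) to 1.0 (fully open).
Only numpy, scipy, OpenCV 4.12 (cv2) and the standard library are available. Lean on these libraries where they do the work, as an engineer would, in place of code of your own. Each camera call takes 0.05 s, during which the arm holds its last target.

## Working session

There is one attempt and no reset: what is moved stays moved. The work goes in short steps, Python scripts to look and compute and a tool call to move; the robot and the scene stay as the last step left them, time stands still between calls to the robot, and variables do not carry over. Pictures are saved under pics/ and viewed, and the job is handed in when it is done.

Besides the shell and the picture viewer there is one more tool, called after "Emit:" as name([rows], argument=value, ...), one row to a line, values as JSON. apply_moves: Moves the arm, as the interface text tells. Its arguments: {"type":"object","properties":{"plan":{"type":"array","items":{"type":"array","items":{"type":"array","items":{"type":"number"}}}}},"required":["plan"]}

```bash
mkdir -p pics; ls; cat > h.py <<'E'
import numpy as np, cv2
from station import sense, capture, finish_job, recognise
def save(p,n): cv2.imwrite(f'pics/{n}.png',p['pixels'][:,:,::-1])
def cam2w(p,X,s=None):
    X=np.atleast_2d(X)
    if 'R' in p and p.get('R') is not None:
        return (X-np.array(p['t']).ravel())@np.array(p['R'])
    M=np.array(p['mount']); T=X@M[:3,:3].T+M[:3,3]
    return T@np.array(s['ee_rot']).T+np.array(s['tcp_pos'])
def pix2w(p,uv,s=None,d=None):
    uv=np.array(uv,float).reshape(-1,2)
    n=cv2.undistortPoints(uv.reshape(-1,1,2),np.array(p['mtx']),np.array(p['distortion'])).reshape(-1,2)
    if d is None: d=np.array([p['depth'][int(round(v)),int(round(u))] for u,v in uv])
    X=np.c_[n*np.array(d).reshape(-1,1),d]
    return cam2w(p,X,s)
def cloud(p,s=None):
    h,w=p['depth'].shape; vv,uu=np.mgrid[:h,:w]
    W=pix2w(p,np.c_[uu.ravel(),vv.ravel()],s,p['depth'].ravel().astype(float)).reshape(h,w,3)
    W[p['depth']==0]=np.nan
    return W
E
python3 - <<'E'
from h import *
s=sense(); print(s['time_s'],s['tcp_pos'],s['gripper_width'])
for n in ('top','side','wrist'):
    s=sense();p=capture(n); save(p,n+'0')
    for l in ('spacer_a','wide_spacer','feeder','crossbar','trigger_top','tube_mouth','tray','jar','screwdriver'):
        try: print(n,l,[(round(r['score'],2),np.round(cam2w(p,r['at'],s)[0],3).tolist()) for r in recognise(l,p)][:6])
        except Exception as e: print(l,e)
E
```

```text
pics
0.0 [ 0.18916623 -0.59504657  0.22944696] 0.9956542048908348
top spacer_a [(0.58, [0.638, 0.022, 0.034]), (0.53, [0.432, -0.255, 0.041]), (0.5, [0.512, -0.245, 0.039]), (0.45, [0.461, 0.07, 0.039])]
top wide_spacer [(0.69, [0.463, -0.088, 0.019])]
top feeder [(0.86, [0.649, 0.112, 0.011])]
top crossbar [(0.68, [0.637, 0.02, 0.035]), (0.22, [0.499, 0.336, 0.018])]
top trigger_top [(0.62, [0.607, -0.109, 0.014])]
top tube_mouth [(0.74, [0.649, 0.109, 0.009]), (0.7, [0.499, 0.337, 0.02])]
top tray [(0.61, [0.648, 0.107, 0.008]), (0.31, [0.639, 0.018, 0.035])]
top jar [(0.74, [0.494, -0.389, 0.075]), (0.73, [0.647, 0.111, 0.009])]
top screwdriver [(0.85, [0.503, 0.334, 0.025])]
side spacer_a [(0.71, [0.393, -0.205, 0.036]), (0.7, [0.456, 0.065, 0.039]), (0.69, [0.506, -0.248, 0.039]), (0.6, [0.432, -0.265, 0.037]), (0.56, [0.465, 0.158, 0.03])]
side wide_spacer [(0.7, [0.455, -0.092, 0.019]), (0.49, [0.62, -0.026, 0.034])]
side feeder [(0.89, [0.604, -0.072, 0.018])]
side crossbar [(0.66, [0.623, -0.026, 0.036])]
side trigger_top [(0.55, [0.595, -0.125, 0.08])]
side tube_mouth [(0.93, [0.608, -0.075, 0.02])]
side tray [(0.61, [0.491, 0.336, 0.023]), (0.6, [0.606, -0.075, 0.016])]
side jar [(0.57, [0.476, -0.403, 0.062])]
side screwdriver [(0.89, [0.49, 0.335, 0.022])]
wrist spacer_a []
wrist wide_spacer []
wrist feeder []
wrist crossbar []
wrist trigger_top []
wrist tube_mouth []
wrist tray []
wrist jar []
wrist screwdriver []
```

View pics/top0.png

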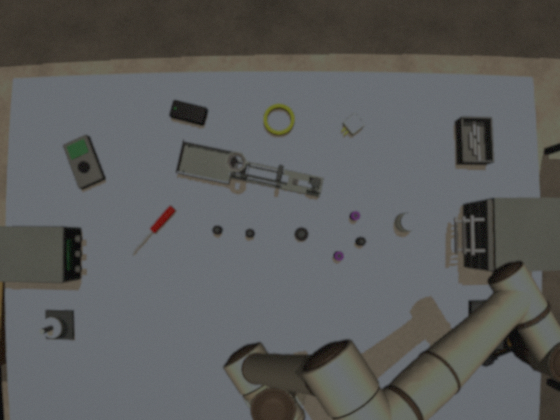

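View pics/side0.png

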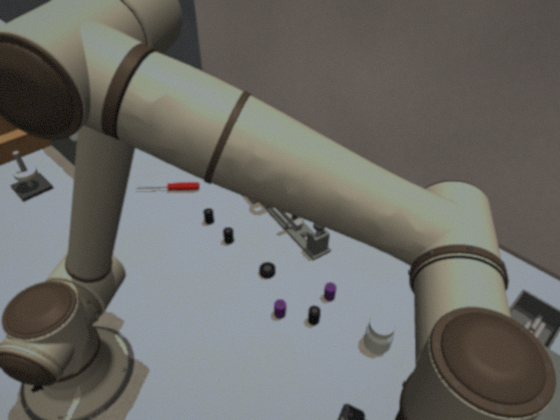

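```bash
python3 - <<'E'
from h import *
p=capture('top'); W=cloud(p)
im=p['pixels'][130:210,165:335][:,:,::-1]
cv2.imwrite('pics/f1.png',cv2.resize(im,None,fx=4.6,fy=4.6,interpolation=cv2.INTER_CUBIC))
z=W[130:210,165:335,2]; zz=np.clip(np.nan_to_num(z)/0.2*255,0,255).astype(np.uint8)
cv2.imwrite('pics/f1z.png',cv2.resize(cv2.applyColorMap(zz,cv2.COLORMAP_JET),None,fx=4.6,fy=4.6,interpolation=cv2.INTER_NEAREST))
for (u,v) in [(217,230),(250,233),(361,241),(302,234)]:
    r=W[v-12:v+13,u-12:u+13].reshape(-1,3); zt=np.nanmax(r[:,2]); print(u,v,zt)
    m=r[r[:,2]>(0.034 if u!=302 else .014)]; print(len(m),m.mean(0),m.min(0),m.max(0))
f=W[130:210,165:335].reshape(-1,3)
for lo,hi in [(.17,.2),(.13,.15),(.09,.105),(.05,.06)]:
    m=f[(f[:,2]>lo)&(f[:,2]<hi)]; print(lo,len(m),m.mean(0) if len(m) else '',m.min(0) if len(m) else '',m.max(0) if len(m) else '')
E
```

```text
217 230 0.046844944283309736
68 [0.47290307 0.16648921 0.03987302] [0.45885012 0.15495169 0.03459294] [0.48537823 0.17894869 0.04684494]
250 233 0.0479696407120844
69 [0.46287359 0.06972598 0.04068226] [0.44976734 0.0576563  0.03478291] [0.47627509 0.08165731 0.04796964]
361 241 0.04620174522760793
67 [ 0.43642019 -0.25995943  0.04042896] [ 0.42459758 -0.27229503  0.03490084] [ 0.44824572 -0.24792767  0.04620175]
302 234 0.027549577290155305
134 [ 0.45989364 -0.08377028  0.01875706] [ 0.44034109 -0.1019061   0.01400921] [ 0.47919394 -0.06316899  0.02754958]
0.17 196 [0.65549677 0.09889377 0.18054502] [0.62739971 0.07187997 0.1700025 ] [0.68052491 0.12602762 0.19181908]
0.13 95 [0.63313443 0.00457435 0.14325137] [ 0.60579785 -0.02998072  0.13081795] [0.67196976 0.11637498 0.14969587]
0.09 100 [ 0.61384302 -0.08038049  0.09917822] [ 0.5909579  -0.13550425  0.09039172] [0.67219759 0.1155742  0.10498561]
0.05 130 [0.66267543 0.16388339 0.05422745] [ 0.58329294 -0.13303134  0.05003294] [0.73930202 0.29069299 0.05976739]
```

View pics/f1.png

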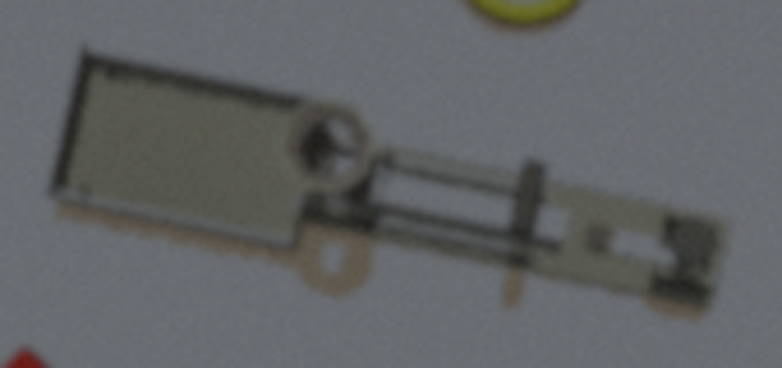

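View pics/f1z.png

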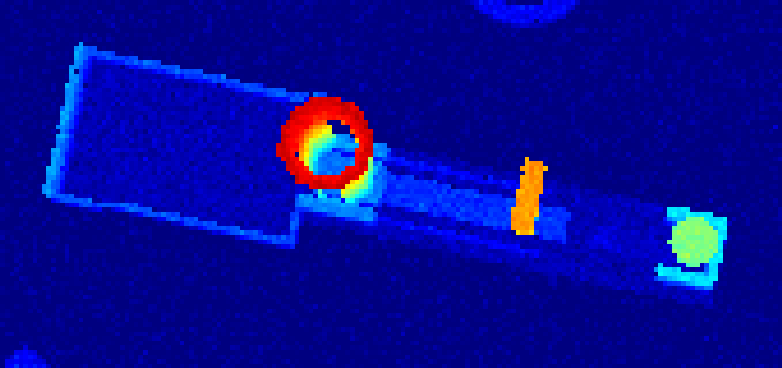

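```bash
python3 - <<'E'
from h import *
import time
A=[]
for i in range(2):
  p=capture('top'); W=cloud(p)
  f=W[130:210,165:335].reshape(-1,3)
  m=f[(f[:,2]>.172)]; c,r=cv2.minEnclosingCircle(m[:,:2].astype(np.float32)*1000); print('mouth',c,r,len(m))
  near=np.linalg.norm(f[:,:2]-np.array(c)/1000,axis=1)>.04
  m=f[near&(f[:,2]>.12)]; print('cross',cv2.minAreaRect(m[:,:2].astype(np.float32)*1000),m.mean(0))
  m=f[near&(f[:,2]>.088)&(f[:,2]<.115)]; cc,r=cv2.minEnclosingCircle(m[:,:2].astype(np.float32)*1000); print('trig',cc,r,m.mean(0))
  d=np.array(c)-np.array(cc); print('dist',np.hypot(*d),'firing dir',d/np.hypot(*d))
  m=f[near&(f[:,2]>.052)&(f[:,2]<.085)&(f[:,1]<-.05)]; print(m.min(0),m.max(0))
E
```

```text
mouth (653.6939086914062, 98.5667724609375) 28.227296829223633 184
cross ((627.6207275390625, -19.662654876708984), (13.80351448059082, 43.29826354980469), 76.16201782226562) [ 0.62638836 -0.01939074  0.14437621]
trig (605.06396484375, -121.86978149414062) 14.820700645446777 [ 0.60503357 -0.1218736   0.09955033]
dist 225.73689498665536 firing dir [0.21542754 0.97651983]
[ 0.58032926 -0.14361483  0.05450476] [ 0.62918913 -0.10037737  0.07677276]
mouth (654.0540771484375, 98.76134490966797) 28.0948543548584 175
cross ((627.8358764648438, -19.54198455810547), (14.221492767333984, 44.582340240478516), 76.70267486572266) [ 0.62664874 -0.01935208  0.14407867]
trig (605.528076171875, -121.97559356689453) 14.968096733093262 [ 0.60490162 -0.12194842  0.10043009]
dist 226.00789539036703 firing dir [0.21470932 0.976678  ]
[ 0.580397   -0.14396319  0.05239145] [ 0.62904853 -0.09978765  0.07741845]
```

```bash
cat >> h.py <<'E'
def go(x,y,z,jaw=None):
    s=sense(); t=np.array(s['tcp_pos']); R=np.array(s['ee_rot'])
    print('t',round(s['time_s'],2),'tcp',t.round(4),'F',np.round(s['wrist_force'],1),'g',round(s['gripper_width'],3))
    print('units to go',((np.array([x,y,z])-t)/.025).round(2))
    a=np.degrees(np.arctan2(R[1,1],R[0,1])); print('jaw ang',round(a,1),'z axis',R[:,2].round(3))
    # fix tilt + yaw
    from scipy.spatial.transform import Rotation as Ro
    if jaw is not None:
        d=(jaw-a+90)%180-90
        yj=np.array([np.cos(np.radians(a+d)),np.sin(np.radians(a+d)),0]); zz=np.array([0,0,-1.]); T=np.c_[np.cross(yj,zz),yj,zz]
        print('rotvec',Ro.from_matrix(T@R.T).as_rotvec().round(3))
E
python3 -c "
from h import *
go(.4364,-.26,.14,70); p=capture('top'); print(sense()['joints'])"
```

```text
t 1.65 tcp [ 0.1894 -0.5956  0.2305] F [-0.1  0.1  1.2] g 0.998
units to go [ 9.88 13.42 -3.62]
jaw ang 107.6 z axis [-0.  0. -1.]
rotvec [-0.    -0.    -0.657]
[-5.75487732e+01  2.20425479e+01  4.51821972e-01 -9.79105513e-04
 -6.84114615e+01 -1.48173493e+01]
```

View pics/wrist0.png

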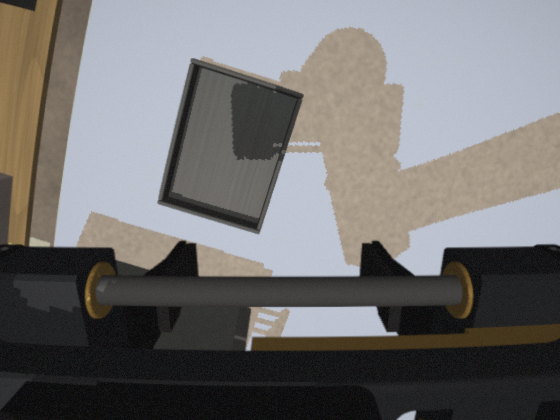

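Emit:
apply_moves([
  [[60,0.7,0.95,-0.2,0,0,-0.055],[60,0.7,0.95,-0.2,0,0,-0.055],[60,0.7,0.95,-0.2,0,0,-0.055],[60,0.7,0.95,-0.2,0,0,-0.055],[60,0.7,0.95,-0.2,0,0,-0.055],[60,0.7,0.95,-0.2,0,0,-0.055],[60,0.7,0.95,-0.2,0,0,-0.055],[60,0.7,0.95,-0.2,0,0,-0.055],[60,0.7,0.95,-0.2,0,0,-0.055],[60,0.7,0.95,-0.2,0,0,-0.055],[60,0.7,0.95,-0.2,0,0,-0.055],[60,0.7,0.95,-0.2,0,0,-0.055]],
])

```text
time_s: 2.7
tcp_pos: [0.4039, -0.3029, 0.1702]
ee_rot: [[-0.923, 0.384, 0.002], [0.384, 0.923, -0.007], [-0.004, -0.006, -1.0]]
wrist_force: [0.6, -0.2, 0.6]
gripper_width: 0.603
```

```bash
python3 -c "
from h import *
go(.4364,-.26,.10,70)"
```

```text
t 2.7 tcp [ 0.4039 -0.3029  0.1702] F [ 0.6 -0.2  0.6] g 0.603
units to go [ 1.3   1.72 -2.81]
jaw ang 67.4 z axis [ 0.002 -0.007 -1.   ]
rotvec [0.007 0.002 0.046]
```

Tracking is good. Close in and look with the wrist camera.

Emit:
apply_moves([
  [[60,0.6,0.8,-0.7,0.004,0,0.02],[60,0.5,0.6,-0.8,0.003,0,0.02],[60,0.2,0.3,-0.8,0,0,0],[60,0,0,-0.5,0,0,0],[60,0,0,0,0,0,0]],
])

```text
time_s: 3.12
tcp_pos: [0.4429, -0.2536, 0.0995]
ee_rot: [[-0.941, 0.339, 0.009], [0.339, 0.941, -0.002], [-0.009, 0.001, -1.0]]
wrist_force: [-0.6, 0.6, -0.2]
gripper_width: 0.601
```

```bash
python3 - <<'E'
from h import *
go(.4364,-.26,.032,70); s=sense(); p=capture('wrist'); save(p,'w1')
print([(round(r['score'],2),np.round(cam2w(p,r['at'],s)[0],3).tolist()) for r in recognise('spacer_a',p)])
W=cloud(p,s).reshape(-1,3); m=W[(W[:,2]>.035)&(W[:,2]<.047)&(np.hypot(W[:,0]-.436,W[:,1]+.26)<.03)]
print(len(m)); 
if len(m): print(m.mean(0),cv2.minEnclosingCircle(m[:,:2].astype(np.float32)*1000))
E
```

```text
t 3.12 tcp [ 0.4429 -0.2536  0.0995] F [-0.6  0.6 -0.2] g 0.601
units to go [-0.26 -0.25 -2.7 ]
jaw ang 70.2 z axis [ 0.009 -0.002 -1.   ]
rotvec [ 0.002  0.009 -0.004]
[(0.64, [0.389, -0.192, 0.038]), (0.62, [0.433, -0.256, 0.041]), (0.58, [0.511, -0.243, 0.041])]
1297
[ 0.43448839 -0.26093692  0.04073854] ((435.29168701171875, -261.1768798828125), 13.928736686706543)
```

View pics/w1.png

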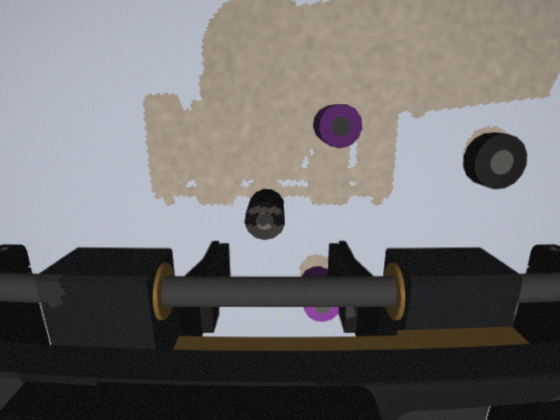

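```bash
python3 - <<'E'
from h import *
s=sense(); p=capture('wrist'); W=cloud(p,s)
for q in [(265,220),(338,125),(322,308),(500,160)]: print(q,W[q[1],q[0]].round(3))
print(np.array(p['mount']).round(3))
E
```

```text
(265, 220) [ 0.437 -0.262  0.041]
(338, 125) [ 0.393 -0.197  0.042]
(322, 308) [ 0.516 -0.246  0.042]
(500, 160) [ 0.458 -0.087  0.02 ]
[[ 0.001 -0.963 -0.27   0.074]
 [ 1.     0.001  0.    -0.   ]
 [-0.    -0.27   0.963 -0.155]
 [ 0.     0.     0.     1.   ]]
```

Emit:
apply_moves([
  [[60,-0.27,-0.28,-0.3,0,0.009,0],[60,0,0,-0.8,0,0,0],[60,0,0,-0.8,0,0,0],[60,0,0,-0.5,0,0,0],[60,0,0,-0.2,0,0,0],[60,0,0,0,0,0,0]],
])

```text
time_s: 3.77
tcp_pos: [0.4387, -0.2682, 0.0409]
ee_rot: [[-0.939, 0.344, 0.018], [0.344, 0.939, -0.009], [-0.02, -0.002, -1.0]]
wrist_force: [0.9, 0.5, -0.6]
gripper_width: 0.599
```

```bash
python3 - <<'E'
from h import *
go(.436,-.2605,.031,70)
E
```

```text
t 3.77 tcp [ 0.4387 -0.2682  0.0409] F [ 0.9  0.5 -0.6] g 0.599
units to go [-0.11  0.31 -0.4 ]
jaw ang 69.9 z axis [ 0.018 -0.009 -1.   ]
rotvec [0.009 0.018 0.002]
```

Emit:
apply_moves([
  [[60,-0.11,0.31,-0.2,0.009,0.018,0],[60,0,0,-0.2,0,0,0],[60,0,0,0,0,0,0]],
])

```text
time_s: 4.02
tcp_pos: [0.4363, -0.2613, 0.0321]
ee_rot: [[-0.939, 0.345, 0.001], [0.345, 0.939, 0.0], [-0.001, 0.001, -1.0]]
wrist_force: [0.7, -0.4, 0.1]
gripper_width: 0.601
```

```bash
python3 - <<'E'
from h import *
go(.436,-.2605,.031,70)
go(.436,-.2605,.031,70)
E
```

```text
t 4.02 tcp [ 0.4363 -0.2613  0.0321] F [ 0.7 -0.4  0.1] g 0.601
units to go [-0.01  0.03 -0.04]
jaw ang 69.8 z axis [ 0.001  0.    -1.   ]
rotvec [-0.     0.001  0.003]
t 4.02 tcp [ 0.4363 -0.2613  0.0321] F [ 0.7 -0.4  0.1] g 0.601
units to go [-0.01  0.03 -0.04]
jaw ang 69.8 z axis [ 0.001  0.    -1.   ]
rotvec [-0.     0.001  0.003]
```

Good. Close and lift.

Emit:
apply_moves([
  [[10,0,0,0,0,0,0],[10,0,0,0,0,0,0],[10,0,0,0,0,0,0],[10,0,0,0,0,0,0],[10,0,0,0,0,0,0],[10,0,0,0.3,0,0,0],[10,0,0,0.8,0,0,0],[10,0,0,0.9,0,0,0],[10,0,0,0.9,0,0,0],[10,0,0,0.9,0,0,0]],
])

```text
time_s: 4.85
tcp_pos: [0.433, -0.2599, 0.1288]
ee_rot: [[-0.939, 0.345, -0.008], [0.345, 0.939, 0.003], [0.009, -0.0, -1.0]]
wrist_force: [-0.6, -1.2, -1.0]
gripper_width: 0.309
```

```bash
python3 - <<'E'
from h import *
go(.654,.0987,.235,70)
s=sense(); p=capture('wrist'); save(p,'w2')
E
```

```text
t 4.85 tcp [ 0.433  -0.2599  0.1288] F [-0.6 -1.2 -1. ] g 0.309
units to go [ 8.84 14.34  4.25]
jaw ang 69.8 z axis [-0.008  0.003 -1.   ]
rotvec [-0.003 -0.008  0.003]
```

View pics/w2.png

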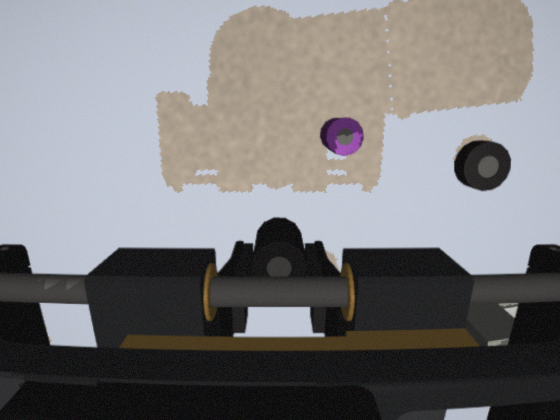

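Emit:
apply_moves([
  [[10,0.58,0.93,0.6,0,-0.004,0],[10,0.58,0.93,0.6,0,-0.004,0],[10,0.58,0.93,0.6,0,0,0],[10,0.58,0.93,0.6,0,0,0],[10,0.58,0.93,0.6,0,0,0],[10,0.58,0.93,0.6,0,0,0],[10,0.58,0.93,0.5,0,0,0],[10,0.58,0.93,0.2,0,0,0],[10,0.58,0.93,0,0,0,0],[10,0.58,0.93,0,0,0,0],[10,0.58,0.93,0,0,0,0],[10,0.58,0.93,0,0,0,0]],
])

```text
time_s: 5.9
tcp_pos: [0.6114, 0.0281, 0.2583]
ee_rot: [[-0.936, 0.352, 0.023], [0.352, 0.936, 0.002], [-0.021, 0.01, -1.0]]
wrist_force: [0.8, -1.2, -0.6]
gripper_width: 0.312
```

```bash
python3 - <<'E'
from h import *
go(.654,.0987,.235,77.5)
E
```

```text
t 5.9 tcp [0.6114 0.0281 0.2583] F [ 0.8 -1.2 -0.6] g 0.312
units to go [ 1.7   2.82 -0.93]
jaw ang 69.4 z axis [ 0.023  0.002 -1.   ]
rotvec [-0.004  0.023  0.141]
```

Emit:
apply_moves([
  [[10,0.5,0.8,-0.2,0,0.01,0.04],[10,0.4,0.6,-0.2,0,0.01,0.04],[10,0.1,0.2,0,0,0,0.02],[10,0,0,0,0,0,0.01]],
])

```text
time_s: 6.23
tcp_pos: [0.6387, 0.075, 0.2485]
ee_rot: [[-0.972, 0.237, 0.003], [0.237, 0.972, 0.004], [-0.002, 0.005, -1.0]]
wrist_force: [-0.5, -0.3, 0.0]
gripper_width: 0.311
```

```bash
python3 - <<'E'
from h import *
s=sense();go(.654,.0987,.235,77.5)
p=capture('wrist'); save(p,'w3')
W=cloud(p,s).reshape(-1,3); m=W[(W[:,2]>.173)&(W[:,2]<.195)&(np.hypot(W[:,0]-.654,W[:,1]-.0987)<.04)]
print(len(m)); 
if len(m): print(m.mean(0),m.min(0),m.max(0),cv2.minEnclosingCircle(m[:,:2].astype(np.float32)*1000))
E
```

```text
t 6.23 tcp [0.6387 0.075  0.2485] F [-0.5 -0.3  0. ] g 0.311
units to go [ 0.61  0.95 -0.54]
jaw ang 76.3 z axis [ 0.003  0.004 -1.   ]
rotvec [-0.004  0.003  0.021]
1418
[0.6475978  0.10866668 0.18086498] [0.62403609 0.07675597 0.1730191 ] [0.67735713 0.12489587 0.18627646] ((651.0199584960938, 98.10281372070312), 27.818273544311523)
```

View pics/w3.png

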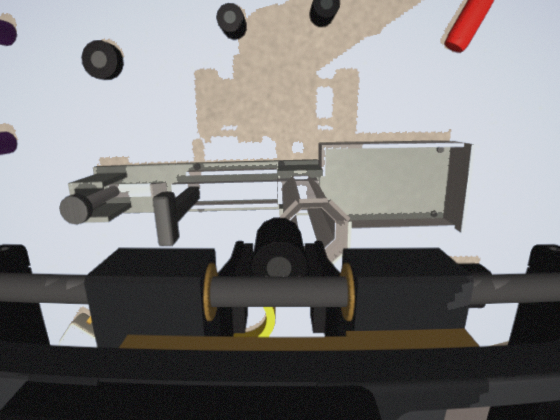

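Emit:
apply_moves([
  [[10,0.35,0.6,0,0,0,0.01],[10,0.22,0.34,0,0,0,0.01],[10,0,0,-0.3,0,0,0],[10,0,0,0,0,0,0]],
])

```text
time_s: 6.62
tcp_pos: [0.6507, 0.0951, 0.2421]
ee_rot: [[-0.975, 0.221, 0.003], [0.221, 0.975, 0.004], [-0.002, 0.005, -1.0]]
wrist_force: [-0.9, -0.2, -1.5]
gripper_width: 0.317
```

```bash
python3 - <<'E'
from h import *
go(.653,.0985,.206,77.5)
E
```

```text
t 6.62 tcp [0.6507 0.0951 0.2421] F [-0.9 -0.2 -1.5] g 0.317
units to go [ 0.09  0.14 -1.45]
jaw ang 77.2 z axis [ 0.003  0.004 -1.   ]
rotvec [-0.004  0.003  0.005]
```

Emit:
apply_moves([
  [[10,0.1,0.14,-0.3,0,0,0],[10,0,0,-0.5,0,0,0],[10,0,0,-0.4,0,0,0],[10,0,0,-0.2,0,0,0],[10,0,0,0,0,0,0]],
])

```text
time_s: 7.03
tcp_pos: [0.6516, 0.0954, 0.2051]
ee_rot: [[-0.974, 0.226, 0.002], [0.226, 0.974, 0.004], [-0.001, 0.004, -1.0]]
wrist_force: [-0.4, -0.5, -0.3]
gripper_width: 0.313
```

```bash
python3 - <<'E'
from h import *
go(.653,.0985,.206,77.5)
p=capture('side'); save(p,'s1'); p=capture('top'); cv2.imwrite('pics/t1.png',cv2.resize(p['pixels'][100:240,165:335][:,:,::-1],None,fx=4,fy=4))
E
```

```text
t 7.03 tcp [0.6516 0.0954 0.2051] F [-0.4 -0.5 -0.3] g 0.313
units to go [0.06 0.12 0.04]
jaw ang 77.0 z axis [ 0.002  0.004 -1.   ]
rotvec [-0.004  0.002  0.009]
```

View pics/s1.png

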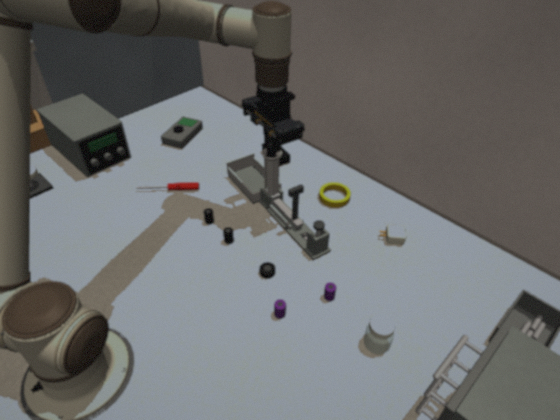

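Foot is in the flare with the hand over the tube. Centre slightly, then release gently.

Emit:
apply_moves([
  [[10,0.06,0.12,0,0,0,0],[10,0.02,0.03,0,0,0,0],[55,0,0,0,0,0,0],[55,0,0,0,0,0,0],[55,0,0,0,0,0,0],[55,0,0,0.3,0,0,0],[55,0,0,0.8,0,0,0],[55,0,-0.2,0.8,0,0,0]],
])

```text
time_s: 7.8
tcp_pos: [0.6536, 0.0952, 0.2541]
ee_rot: [[-0.975, 0.224, 0.0], [0.224, 0.975, 0.003], [0.0, 0.003, -1.0]]
wrist_force: [-0.1, 0.9, 0.4]
gripper_width: 0.544
```

```bash
python3 - <<'E'
from h import *
go(.4629,.0697,.14,77.5)
p=capture('side'); cv2.imwrite('pics/s2.png',cv2.resize(p['pixels'][120:270,200:360][:,:,::-1],None,fx=4,fy=4,interpolation=cv2.INTER_CUBIC))
E
```

```text
t 7.8 tcp [0.6536 0.0952 0.2541] F [-0.1  0.9  0.4] g 0.544
units to go [-7.63 -1.02 -4.56]
jaw ang 77.0 z axis [ 0.     0.003 -1.   ]
rotvec [-0.003  0.     0.008]
```

View pics/s2.png

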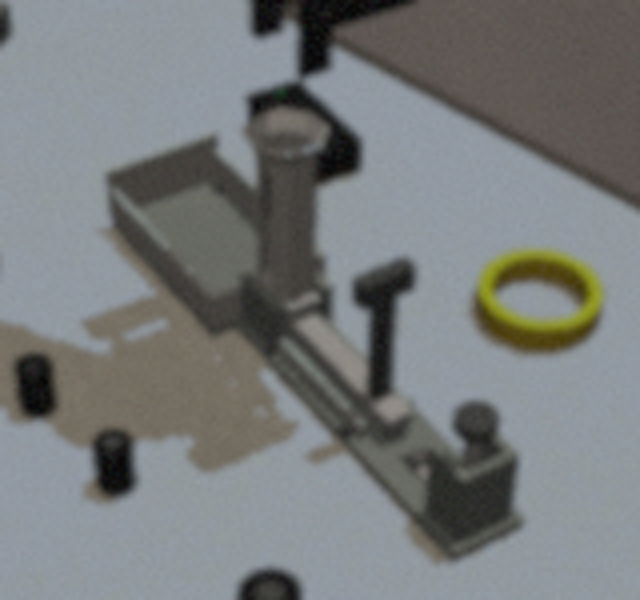

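Emit:
apply_moves([
  [[60,-0.8,-0.1,0,0,0,0],[60,-0.9,-0.12,-0.1,0,0,0],[60,-0.9,-0.12,-0.5,0,0,0],[60,-0.9,-0.12,-0.8,0,0,0],[60,-0.9,-0.12,-0.9,0,0,0],[60,-0.9,-0.12,-0.9,0,0,0],[60,-0.9,-0.12,-0.9,0,0,0],[60,-0.7,-0.1,-0.6,0,0,0],[60,-0.4,-0.1,-0.4,0,0,0],[60,-0.1,0,0,0,0,0],[60,0,0,0,0,0,0]],
])

```text
time_s: 8.77
tcp_pos: [0.4675, 0.0671, 0.1399]
ee_rot: [[-0.974, 0.225, 0.035], [0.226, 0.974, 0.011], [-0.032, 0.019, -0.999]]
wrist_force: [-0.2, -0.5, -0.5]
gripper_width: 0.602
```

```bash
cat >> h.py <<'E'
def spot(x,y,name=None):
    s=sense(); p=capture('wrist')
    if name: save(p,name)
    W=cloud(p,s).reshape(-1,3); m=W[(W[:,2]>.034)&(W[:,2]<.047)&(np.hypot(W[:,0]-x,W[:,1]-y)<.03)]
    print('n',len(m))
    if len(m): print('spot',m.mean(0),cv2.minEnclosingCircle(m[:,:2].astype(np.float32)*1000))
E
python3 - <<'E'
from h import *
go(.4629,.0697,.031,77.5); spot(.4629,.0697,'w4')
E
```

```text
t 8.77 tcp [0.4675 0.0671 0.1399] F [-0.2 -0.5 -0.5] g 0.602
units to go [-0.18  0.1  -4.36]
jaw ang 77.0 z axis [ 0.035  0.011 -0.999]
rotvec [-0.011  0.035  0.009]
n 964
spot [0.46049052 0.06852513 0.04075021] ((461.3407897949219, 68.43617248535156), 14.001873016357422)
```

Emit:
apply_moves([
  [[60,-0.22,0.08,-0.4,-0.011,0.035,0],[60,0,0,-0.8,0,0,0],[60,0,0,-0.8,0,0,0],[60,0,0,-0.7,0,0,0],[60,0,0,-0.3,0,0,0],[60,0,0,0,0,0,0]],
])

```text
time_s: 9.32
tcp_pos: [0.4719, 0.0741, 0.0662]
ee_rot: [[-0.974, 0.225, 0.009], [0.225, 0.974, 0.005], [-0.008, 0.007, -1.0]]
wrist_force: [0.2, -0.6, 0.4]
gripper_width: 0.598
```

```bash
python3 - <<'E'
from h import *
go(.462,.069,.031,77.5)
E
```

```text
t 9.32 tcp [0.4719 0.0741 0.0662] F [ 0.2 -0.6  0.4] g 0.598
units to go [-0.4  -0.2  -1.41]
jaw ang 77.0 z axis [ 0.009  0.005 -1.   ]
rotvec [-0.005  0.009  0.009]
```

Emit:
apply_moves([
  [[60,-0.4,-0.2,-0.2,-0.005,0.009,0],[60,0,0,-0.5,0,0,0],[60,0,0,-0.4,0,0,0],[60,0,0,-0.2,0,0,0],[60,0,0,0,0,0,0]],
])

```text
time_s: 9.73
tcp_pos: [0.4637, 0.0699, 0.0347]
ee_rot: [[-0.974, 0.225, 0.002], [0.225, 0.974, 0.001], [-0.002, 0.001, -1.0]]
wrist_force: [-0.1, -0.3, 0.1]
gripper_width: 0.598
```

```bash
python3 - <<'E'
from h import *
go(.462,.069,.031,77.5)
E
```

```text
t 9.73 tcp [0.4637 0.0699 0.0347] F [-0.1 -0.3  0.1] g 0.598
units to go [-0.07 -0.04 -0.15]
jaw ang 77.0 z axis [ 0.002  0.001 -1.   ]
rotvec [-0.001  0.002  0.008]
```

Emit:
apply_moves([
  [[60,-0.07,-0.04,-0.12,0,0,0],[10,0,0,0,0,0,0],[10,0,0,0,0,0,0],[10,0,0,0,0,0,0],[10,0,0,0,0,0,0],[10,0,0,0,0,0,0],[10,0,0,0.3,0,0,0],[10,0,0,0.8,0,0,0],[10,0,0,0.9,0,0,0],[10,0,0,0.9,0,0,0],[10,0,0,0.9,0,0,0],[10,0,0,0.9,0,0,0]],
])

```text
time_s: 10.73
tcp_pos: [0.4585, 0.0672, 0.1541]
ee_rot: [[-0.974, 0.225, -0.005], [0.225, 0.974, -0.003], [0.004, -0.004, -1.0]]
wrist_force: [0.6, 0.7, -1.0]
gripper_width: 0.309
```

```bash
python3 - <<'E'
from h import *
go(.653,.0985,.24,77.5)
E
```

```text
t 10.73 tcp [0.4585 0.0672 0.1541] F [ 0.6  0.7 -1. ] g 0.309
units to go [7.78 1.25 3.44]
jaw ang 77.0 z axis [-0.005 -0.003 -1.   ]
rotvec [ 0.003 -0.005  0.009]
```

Emit:
apply_moves([
  [[10,0.3,0.05,0.9,0,0,0],[10,0.5,0.1,0.9,0,0,0],[10,0.8,0.1,0.7,0,0,0],[10,0.9,0.15,0.4,0,0,0],[10,0.9,0.15,0.2,0,0,0],[10,0.9,0.15,0.1,0,0,0],[10,0.9,0.15,0.1,0,0,0],[10,0.9,0.15,0.1,0,0,0],[10,0.7,0.1,0,0,0,0],[10,0.4,0.1,0,0,0,0],[10,0,0,0,0,0,0]],
])

```text
time_s: 11.65
tcp_pos: [0.6443, 0.097, 0.259]
ee_rot: [[-0.974, 0.224, 0.012], [0.225, 0.974, 0.005], [-0.01, 0.008, -1.0]]
wrist_force: [-0.0, -0.1, 0.2]
gripper_width: 0.31
```

```bash
python3 - <<'E'
from h import *
go(.653,.0985,.206,77.5)
E
```

```text
t 11.65 tcp [0.6443 0.097  0.259 ] F [-0.  -0.1  0.2] g 0.31
units to go [ 0.35  0.06 -2.12]
jaw ang 77.0 z axis [ 0.012  0.005 -1.   ]
rotvec [-0.005  0.012  0.008]
```

Emit:
apply_moves([
  [[10,0.35,0.06,-0.3,-0.005,0.012,0],[10,0,0,-0.5,0,0,0],[10,0,0,-0.5,0,0,0],[10,0,0,-0.2,0,0,0],[10,0,0,0,0,0,0]],
])

```text
time_s: 12.07
tcp_pos: [0.6504, 0.0979, 0.2222]
ee_rot: [[-0.974, 0.225, -0.002], [0.225, 0.974, 0.0], [0.002, -0.0, -1.0]]
wrist_force: [0.9, -1.0, -0.4]
gripper_width: 0.31
```

```bash
python3 - <<'E'
from h import *
go(.653,.0985,.206,77.5)
E
```

```text
t 12.07 tcp [0.6504 0.0979 0.2222] F [ 0.9 -1.  -0.4] g 0.31
units to go [ 0.1   0.03 -0.65]
jaw ang 77.0 z axis [-0.002  0.    -1.   ]
rotvec [-0.    -0.002  0.009]
```

Emit:
apply_moves([
  [[10,0.1,0.03,-0.2,0,0,0],[10,0.02,0,-0.3,0,0,0],[10,0,0,-0.15,0,0,0],[10,0,0,0,0,0,0]],
])

```text
time_s: 12.4
tcp_pos: [0.653, 0.0986, 0.2072]
ee_rot: [[-0.974, 0.225, 0.0], [0.225, 0.974, 0.001], [-0.0, 0.001, -1.0]]
wrist_force: [-0.1, 0.2, -0.6]
gripper_width: 0.31
```

```bash
python3 - <<'E'
from h import *
go(.653,.0985,.206,77.5)
E
```

```text
t 12.4 tcp [0.653  0.0986 0.2072] F [-0.1  0.2 -0.6] g 0.31
units to go [ 0.   -0.   -0.05]
jaw ang 77.0 z axis [ 0.     0.001 -1.   ]
rotvec [-0.001  0.     0.008]
```

Emit:
apply_moves([
  [[55,0,0,0,0,0,0],[55,0,0,0,0,0,0],[55,0,0,0,0,0,0],[55,0,0,0.3,0,0,0],[55,0,0,0.8,0,0,0],[55,0,0,0.8,0,0,0],[55,-0.5,0.2,0.2,0,0,0],[60,-0.9,0.3,0,0,0,0],[60,-0.9,0.3,-0.3,0,0,0],[60,-0.9,0.4,-0.7,0,0,0],[60,-0.9,0.4,-0.9,0,0,0],[60,-0.9,0.4,-0.9,0,0,0]],
])

```text
time_s: 13.4
tcp_pos: [0.5282, 0.1499, 0.2003]
ee_rot: [[-0.973, 0.229, 0.021], [0.229, 0.973, 0.008], [-0.018, 0.013, -1.0]]
wrist_force: [0.2, -0.8, 0.4]
gripper_width: 0.601
```

```bash
python3 - <<'E'
from h import *
go(.4729,.1665,.11,77.5)
p=capture('side'); cv2.imwrite('pics/s3.png',cv2.resize(p['pixels'][120:270,200:360][:,:,::-1],None,fx=4,fy=4,interpolation=cv2.INTER_CUBIC))
E
```

```text
t 13.4 tcp [0.5282 0.1499 0.2003] F [ 0.2 -0.8  0.4] g 0.601
units to go [-2.21  0.66 -3.61]
jaw ang 76.8 z axis [ 0.021  0.008 -1.   ]
rotvec [-0.009  0.021  0.013]
```

View pics/s3.png

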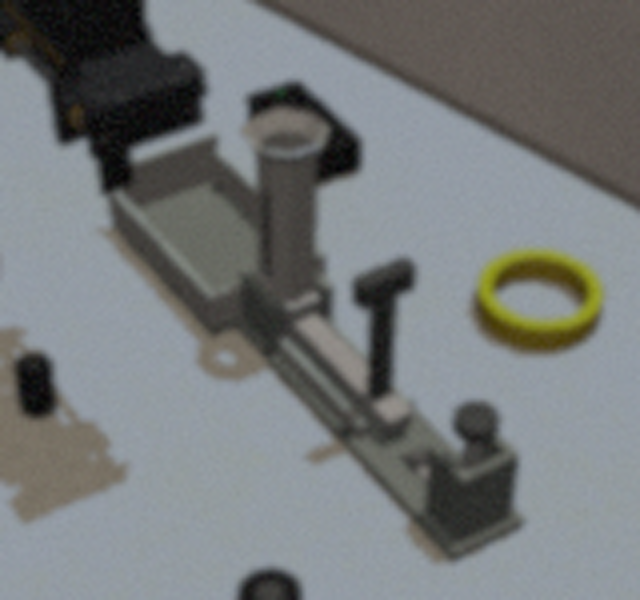

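Emit:
apply_moves([
  [[60,-0.8,0.2,-0.8,-0.009,0.021,0],[60,-0.6,0.15,-0.8,0,0,0],[60,-0.3,0.1,-0.6,0,0,0],[60,0,0,-0.3,0,0,0],[60,0,0,0,0,0,0]],
])

```text
time_s: 13.87
tcp_pos: [0.4699, 0.1602, 0.1306]
ee_rot: [[-0.974, 0.225, -0.016], [0.225, 0.974, -0.005], [0.014, -0.009, -1.0]]
wrist_force: [-0.8, 0.3, 0.9]
gripper_width: 0.597
```

```bash
python3 - <<'E'
from h import *
go(.4729,.1665,.031,77.5); spot(.4729,.1665)
E
```

```text
t 13.87 tcp [0.4699 0.1602 0.1306] F [-0.8  0.3  0.9] g 0.597
units to go [ 0.12  0.25 -3.98]
jaw ang 77.0 z axis [-0.016 -0.005 -1.   ]
rotvec [ 0.005 -0.016  0.008]
n 1005
spot [0.47039188 0.16548444 0.04069679] ((471.37652587890625, 165.0445098876953), 14.196864128112793)
```

Target (0.472, 0.166).

Emit:
apply_moves([
  [[60,0.08,0.23,-0.3,0.005,-0.016,0],[60,0,0,-0.8,0,0,0],[60,0,0,-0.8,0,0,0],[60,0,0,-0.5,0,0,0],[60,0,0,-0.1,0,0,0],[60,0,0,0,0,0,0]],
])

```text
time_s: 14.42
tcp_pos: [0.4821, 0.1696, 0.0749]
ee_rot: [[-0.974, 0.225, 0.019], [0.226, 0.974, 0.01], [-0.017, 0.014, -1.0]]
wrist_force: [-0.5, 0.5, -0.5]
gripper_width: 0.597
```

```bash
python3 - <<'E'
from h import *
go(.472,.166,.031,77.5)
E
```

```text
t 14.42 tcp [0.4821 0.1696 0.0749] F [-0.5  0.5 -0.5] g 0.597
units to go [-0.41 -0.14 -1.76]
jaw ang 77.0 z axis [ 0.019  0.01  -1.   ]
rotvec [-0.01   0.019  0.009]
```

Emit:
apply_moves([
  [[60,-0.41,-0.14,-0.3,-0.01,0.019,0],[60,0,0,-0.6,0,0,0],[60,0,0,-0.5,0,0,0],[60,0,0,-0.2,0,0,0],[60,0,0,0,0,0,0]],
])

```text
time_s: 14.83
tcp_pos: [0.4746, 0.1673, 0.0382]
ee_rot: [[-0.974, 0.226, 0.006], [0.226, 0.974, 0.004], [-0.005, 0.006, -1.0]]
wrist_force: [-0.2, -0.3, 1.0]
gripper_width: 0.599
```

```bash
python3 - <<'E'
from h import *
go(.472,.166,.031,77.5)
E
```

```text
t 14.83 tcp [0.4746 0.1673 0.0382] F [-0.2 -0.3  1. ] g 0.599
units to go [-0.1  -0.05 -0.29]
jaw ang 76.9 z axis [ 0.006  0.004 -1.   ]
rotvec [-0.004  0.006  0.01 ]
```

Emit:
apply_moves([
  [[60,-0.1,-0.05,-0.25,-0.004,0.006,0],[60,0,0,0,0,0,0],[10,0,0,0,0,0,0],[10,0,0,0,0,0,0],[10,0,0,0,0,0,0],[10,0,0,0,0,0,0],[10,0,0,0,0,0,0],[10,0,0,0.3,0,0,0],[10,0,0,0.8,0,0,0],[10,0,0,0.9,0,0,0],[10,0,0,0.9,0,0,0],[10,0,0,0.9,0,0,0]],
])

```text
time_s: 15.83
tcp_pos: [0.4694, 0.1643, 0.1299]
ee_rot: [[-0.974, 0.227, -0.008], [0.227, 0.974, -0.005], [0.006, -0.006, -1.0]]
wrist_force: [0.7, 0.5, -0.6]
gripper_width: 0.311
```

```bash
python3 - <<'E'
from h import *
go(.653,.0985,.24,77.5)
E
```

```text
t 15.83 tcp [0.4694 0.1643 0.1299] F [ 0.7  0.5 -0.6] g 0.311
units to go [ 7.34 -2.63  4.41]
jaw ang 76.9 z axis [-0.008 -0.005 -1.   ]
rotvec [ 0.005 -0.008  0.011]
```

Emit:
apply_moves([
  [[10,0,0,0.9,0.004,-0.006,0],[10,0.3,-0.1,0.9,0,0,0],[10,0.5,-0.2,0.9,0,0,0],[10,0.8,-0.3,0.9,0,0,0],[10,0.9,-0.3,0.5,0,0,0],[10,0.9,-0.3,0.1,0,0,0],[10,0.9,-0.3,0.1,0,0,0],[10,0.9,-0.3,0.1,0,0,0],[10,0.8,-0.3,0.1,0,0,0],[10,0.5,-0.2,0,0,0,0],[10,0.3,-0.1,0,0,0,0],[10,0,0,0,0,0,0]],
])

```text
time_s: 16.83
tcp_pos: [0.6452, 0.0998, 0.2645]
ee_rot: [[-0.974, 0.224, 0.016], [0.224, 0.975, 0.008], [-0.014, 0.012, -1.0]]
wrist_force: [0.6, -0.4, -0.8]
gripper_width: 0.308
```

```bash
python3 - <<'E'
from h import *
go(.653,.0985,.206,77.5)
E
```

```text
t 16.83 tcp [0.6452 0.0998 0.2645] F [ 0.6 -0.4 -0.8] g 0.308
units to go [ 0.31 -0.05 -2.34]
jaw ang 77.1 z axis [ 0.016  0.008 -1.   ]
rotvec [-0.009  0.016  0.008]
```

Emit:
apply_moves([
  [[10,0.31,-0.05,-0.3,-0.009,0.016,0],[10,0.03,0,-0.6,0,0,0],[10,0,0,-0.5,0,0,0],[10,0,0,-0.2,0,0,0],[10,0,0,0,0,0,0]],
])

```text
time_s: 17.25
tcp_pos: [0.6507, 0.0993, 0.225]
ee_rot: [[-0.975, 0.223, -0.001], [0.223, 0.975, 0.0], [0.001, -0.0, -1.0]]
wrist_force: [-0.5, -0.7, -0.5]
gripper_width: 0.311
```

```bash
python3 - <<'E'
from h import *
go(.653,.0985,.206,77.5)
E
```

```text
t 17.25 tcp [0.6507 0.0993 0.225 ] F [-0.5 -0.7 -0.5] g 0.311
units to go [ 0.09 -0.03 -0.76]
jaw ang 77.1 z axis [-0.001  0.    -1.   ]
rotvec [-0.    -0.001  0.007]
```

Emit:
apply_moves([
  [[10,0.1,-0.03,-0.3,0,0,0],[10,0,0,-0.3,0,0,0],[10,0,0,-0.15,0,0,0],[10,0,0,0,0,0,0]],
])

```text
time_s: 17.58
tcp_pos: [0.6525, 0.0995, 0.2069]
ee_rot: [[-0.975, 0.222, 0.001], [0.222, 0.975, 0.001], [-0.001, 0.001, -1.0]]
wrist_force: [0.6, 1.3, -0.2]
gripper_width: 0.309
```

```bash
python3 - <<'E'
from h import *
go(.653,.0985,.206,77.5)
E
```

```text
t 17.58 tcp [0.6525 0.0995 0.2069] F [ 0.6  1.3 -0.2] g 0.309
units to go [ 0.02 -0.04 -0.03]
jaw ang 77.2 z axis [ 0.001  0.001 -1.   ]
rotvec [-0.001  0.001  0.005]
```

Release, rise, wait a bit for the stack to settle, and look.

Emit:
apply_moves([
  [[55,0,0,0,0,0,0],[55,0,0,0,0,0,0],[55,0,0,0,0,0,0],[55,0,0,0.3,0,0,0],[55,0,0,0.8,0,0,0],[55,0,0,0.8,0,0,0],[55,0,-0.5,0.2,0,0,0],[30,0,-0.8,0,0,0,0.1],[0,-0.2,-0.8,0,0,0,0.12],[0,-0.2,-0.8,0,0,0,0.12],[0,-0.2,-0.5,0,0,0,0.12],[0,0,0,0,0,0,0.12]],
])

```text
time_s: 18.58
tcp_pos: [0.6377, 0.009, 0.2675]
ee_rot: [[-0.928, -0.372, 0.007], [-0.372, 0.928, 0.004], [-0.009, 0.001, -1.0]]
wrist_force: [0.4, 0.5, -0.1]
gripper_width: 0.256
```

```bash
python3 - <<'E'
from h import *
f=np.array([.215,.9767]); m=np.array([.6535,.0987]); q=m-f*.075
go(q[0],q[1],.15,167.6)
s=sense(); p=capture('wrist'); save(p,'w5')
p=capture('side'); cv2.imwrite('pics/s4.png',cv2.resize(p['pixels'][120:270,200:360][:,:,::-1],None,fx=4,fy=4,interpolation=cv2.INTER_CUBIC))
E
```

```text
t 18.58 tcp [0.6377 0.009  0.2675] F [ 0.4  0.5 -0.1] g 0.256
units to go [-0.01  0.66 -4.7 ]
jaw ang 111.8 z axis [ 0.007  0.004 -1.   ]
rotvec [-0.008  0.005  0.973]
```

View pics/s4.png

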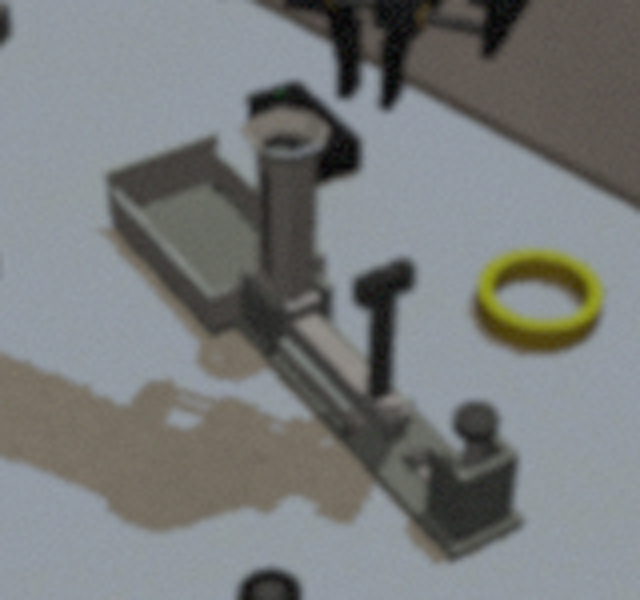

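View pics/w5.png

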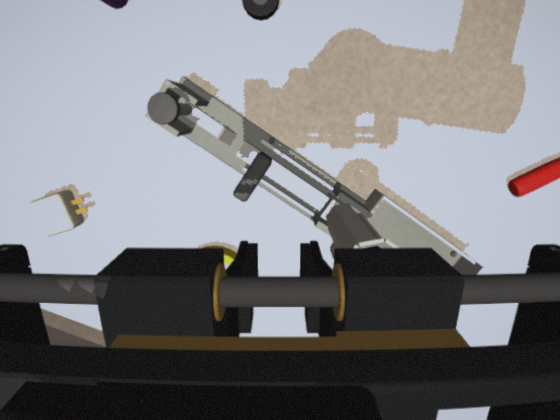

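```bash
python3 - <<'E'
from h import *
p=capture('top'); W=cloud(p); f=W[100:240,165:335].reshape(-1,3)
m=f[np.hypot(f[:,0]-.654,f[:,1]-.0987)<.012]; print(np.sort(m[:,2]).round(3)); print(sense()['joints'])
p=capture('side'); W=cloud(p);f=W.reshape(-1,3); f=f[~np.isnan(f[:,0])]
m=f[np.hypot(f[:,0]-.654,f[:,1]-.0987)<.012]; print(np.sort(m[:,2]).round(3)[-30:])
E
```

```text
[0.58  0.581 0.582 0.583 0.583 0.584 0.586 0.586 0.586 0.586 0.587 0.588
 0.588 0.588 0.59  0.59  0.591 0.591 0.592 0.592 0.592 0.593 0.593]
[ 15.41165119  21.95762908   5.62634677  -0.15216874 -73.16863025
 -83.98047664]
[0.166 0.167 0.168 0.168 0.169 0.169 0.169 0.17  0.17  0.17  0.17  0.17
 0.17  0.17  0.17  0.17  0.171 0.171 0.171 0.171 0.171 0.172 0.176 0.372
 0.372]
```

Emit:
apply_moves([
  [[0,0,0.1,0,0,0,0.12],[0,0,0.1,0,0,0,0.12],[0,0,0.1,0,0,0,0.12],[0,0,0.1,0,0,0,0.12],[0,0,0.1,0,0,0,0.12],[0,0,0.1,0,0,0,0.12],[0,0,0,0,0,0,0.12],[0,0,0,0,0,0,0.1],[0,0,0,0,0,0,0.05],[0,0,0,0,0,0,0]],
])

```text
time_s: 19.62
tcp_pos: [0.6395, 0.0324, 0.2647]
ee_rot: [[-0.177, -0.984, -0.003], [-0.984, 0.177, 0.008], [-0.008, 0.004, -1.0]]
wrist_force: [-0.3, -0.1, -0.1]
gripper_width: 0.005
```

```bash
python3 - <<'E'
from h import *
f=np.array([.215,.9767]); m=np.array([.6535,.0987]); q=m-f*.075
go(q[0],q[1],.15,167.6)
s=sense(); p=capture('wrist'); save(p,'w6')
E
```

```text
t 19.62 tcp [0.6395 0.0324 0.2647] F [-0.3 -0.1 -0.1] g 0.005
units to go [-0.09 -0.28 -4.59]
jaw ang 169.8 z axis [-0.003  0.008 -1.   ]
rotvec [-0.008 -0.003 -0.039]
```

View pics/w6.png

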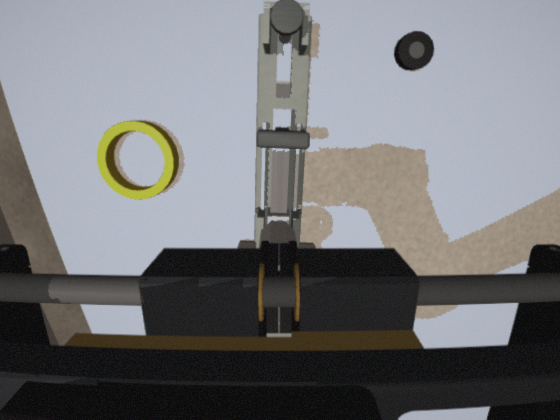

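Emit:
apply_moves([
  [[0,-0.15,-0.55,-0.5,-0.008,-0.003,-0.039],[0,0,0,-0.8,0,0,0],[0,0,0,-0.8,0,0,0],[0,0,0,-0.4,0,0,0],[0,0,0,0,0,0,0]],
])

```text
time_s: 20.08
tcp_pos: [0.6367, 0.0198, 0.2014]
ee_rot: [[-0.229, -0.973, 0.005], [-0.973, 0.229, 0.001], [-0.002, -0.005, -1.0]]
wrist_force: [-0.3, 0.3, -0.2]
gripper_width: 0.006
```

```bash
cat >> h.py <<'E'
def fe():
    f=np.array([.215,.9767]); m=np.array([.6535,.0987]); t=np.array(sense()['tcp_pos'])[:2]-m
    print('feeder x,y of tcp (mm)',(np.array([f[1]*t[0]-f[0]*t[1], t@f])*1000).round(1))
E
python3 - <<'E'
from h import *
fe();go(.6359,.0186,.134,167.6)
E
```

```text
feeder x,y of tcp (mm) [  0.5 -80.6]
t 20.08 tcp [0.6367 0.0198 0.2014] F [-0.3  0.3 -0.2] g 0.006
units to go [-0.03 -0.05 -2.7 ]
jaw ang 166.7 z axis [ 0.005  0.001 -1.   ]
rotvec [-0.001  0.005  0.015]
```

Emit:
apply_moves([
  [[0,-0.03,-0.05,-0.6,0,0.004,0.012],[0,0,0,-0.8,0,0,0],[0,0,0,-0.6,0,0,0],[0,0,0,-0.4,0,0,0],[0,0,0,0,0,0,0]],
])

```text
time_s: 20.5
tcp_pos: [0.639, 0.0196, 0.1435]
ee_rot: [[-0.221, -0.975, 0.008], [-0.975, 0.221, 0.0], [-0.002, -0.008, -1.0]]
wrist_force: [-0.7, 0.7, -0.5]
gripper_width: 0.007
```

```bash
python3 - <<'E'
from h import *
fe();go(.6359,.0186,.134,167.6)
p=capture('side'); cv2.imwrite('pics/s5.png',cv2.resize(p['pixels'][120:270,200:360][:,:,::-1],None,fx=4,fy=4,interpolation=cv2.INTER_CUBIC))
E
```

```text
feeder x,y of tcp (mm) [  2.8 -80.4]
t 20.5 tcp [0.639  0.0196 0.1435] F [-0.7  0.7 -0.5] g 0.007
units to go [-0.12 -0.04 -0.38]
jaw ang 167.2 z axis [ 0.008  0.    -1.   ]
rotvec [-0.     0.008  0.007]
```

View pics/s5.png

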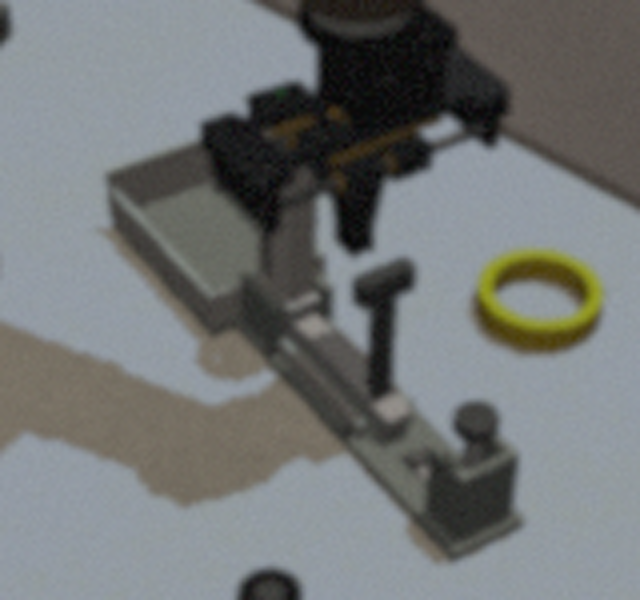

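Emit:
apply_moves([
  [[0,-0.12,-0.04,-0.3,0,0.008,0.005],[0,0,0,-0.1,0,0,0],[0,-0.1,-0.4,0,0,0,0],[0,-0.1,-0.4,0,0,0,0],[0,0,0,0,0,0,0]],
])

```text
time_s: 20.97
tcp_pos: [0.6336, -0.0023, 0.1384]
ee_rot: [[-0.214, -0.977, 0.009], [-0.977, 0.214, 0.001], [-0.003, -0.008, -1.0]]
wrist_force: [0.3, -0.7, -0.2]
gripper_width: 0.008
```

```bash
python3 - <<'E'
from h import *
f=np.array([.215,.9767]); m=np.array([.6535,.0987]); q=m-f*.154
fe();go(q[0],q[1],.134,167.6)
E
```

```text
feeder x,y of tcp (mm) [   2.3 -102.9]
t 20.97 tcp [ 0.6336 -0.0023  0.1384] F [ 0.3 -0.7 -0.2] g 0.008
units to go [-0.53 -1.98 -0.17]
jaw ang 167.6 z axis [ 0.009  0.001 -1.   ]
rotvec [-0.001  0.009 -0.   ]
```

Emit:
apply_moves([
  [[0,-0.12,-0.4,-0.15,0,0.009,0],[0,-0.1,-0.4,0,0,0,0],[0,-0.1,-0.4,0,0,0,0]],
])

```text
time_s: 21.22
tcp_pos: [0.6288, -0.028, 0.1364]
ee_rot: [[-0.214, -0.977, 0.011], [-0.977, 0.214, 0.012], [-0.014, -0.009, -1.0]]
wrist_force: [-1.4, 14.6, 0.6]
gripper_width: 0.008
```

```bash
python3 - <<'E'
from h import *
f=np.array([.215,.9767]); m=np.array([.6535,.0987]); q=m-f*.154
fe();go(q[0],q[1],.134,167.6)
E
```

```text
feeder x,y of tcp (mm) [   3.1 -129. ]
t 21.22 tcp [ 0.6288 -0.028   0.1364] F [-1.4 14.6  0.6] g 0.008
units to go [-0.34 -0.95 -0.1 ]
jaw ang 167.6 z axis [ 0.011  0.012 -1.   ]
rotvec [-0.012  0.011 -0.   ]
```

Emit:
apply_moves([
  [[0,-0.14,-0.4,-0.1,-0.01,0.01,0],[0,-0.1,-0.35,0,0,0,0],[0,-0.08,-0.25,0,0,0,0]],
])

```text
time_s: 21.47
tcp_pos: [0.6254, -0.0449, 0.1362]
ee_rot: [[-0.214, -0.977, 0.018], [-0.977, 0.215, 0.018], [-0.021, -0.013, -1.0]]
wrist_force: [2.3, 7.7, -4.0]
gripper_width: 0.005
```

```bash
python3 - <<'E'
from h import *
f=np.array([.215,.9767]); m=np.array([.6535,.0987]); q=m-f*.154
fe();go(q[0],q[1],.134,167.6)
p=capture('top'); W=cloud(p); g=W[100:240,165:335].reshape(-1,3)
E
```

```text
feeder x,y of tcp (mm) [   3.4 -146.3]
t 21.47 tcp [ 0.6254 -0.0449  0.1362] F [ 2.3  7.7 -4. ] g 0.005
units to go [-0.2  -0.27 -0.09]
jaw ang 167.6 z axis [ 0.018  0.018 -1.   ]
rotvec [-0.018  0.018 -0.   ]
```

Emit:
apply_moves([
  [[0,-0.1,-0.3,-0.05,-0.01,0.01,0],[0,-0.05,-0.3,0,0,0,0],[0,-0.05,-0.3,0,0,0,0]],
])

```text
time_s: 21.77
tcp_pos: [0.6239, -0.0534, 0.136]
ee_rot: [[-0.216, -0.976, 0.022], [-0.976, 0.216, 0.033], [-0.036, -0.014, -0.999]]
wrist_force: [-1.8, 32.4, 2.2]
gripper_width: 0.005
```

```bash
python3 - <<'E'
from h import *
f=np.array([.215,.9767]); m=np.array([.6535,.0987]); q=m-f*.154
fe();go(q[0],q[1],.134,167.6)
E
```

```text
feeder x,y of tcp (mm) [   3.8 -154.9]
t 21.77 tcp [ 0.6239 -0.0534  0.136 ] F [-1.8 32.4  2.2] g 0.005
units to go [-0.14  0.07 -0.08]
jaw ang 167.5 z axis [ 0.022  0.033 -0.999]
rotvec [-0.033  0.022  0.002]
```

At the end stop (32 N). Ease forward and back off.

Emit:
apply_moves([
  [[0,0.03,0.15,0,0,0,0],[0,0.05,0.2,0,0,0,0],[0,0.06,0.25,0,0,0,0],[0,0.08,0.4,0,-0.02,0.02,0],[0,0.08,0.4,0,-0.01,0,0],[0,0,0,0,0,0,0],[0,0,0,0,0,0,0],[0,0,0,0,0,0,0],[0,0,0,0,0,0,0]],
])

```text
time_s: 22.52
tcp_pos: [0.6327, -0.0152, 0.1386]
ee_rot: [[-0.218, -0.976, 0.008], [-0.976, 0.218, 0.008], [-0.01, -0.006, -1.0]]
wrist_force: [-0.9, -0.0, 0.1]
gripper_width: 0.007
```

```bash
python3 - <<'E'
from h import *
fe();go(.605,-.122,.2,167.6)
p=capture('side'); cv2.imwrite('pics/s6.png',cv2.resize(p['pixels'][120:270,200:360][:,:,::-1],None,fx=4,fy=4,interpolation=cv2.INTER_CUBIC))
E
```

```text
feeder x,y of tcp (mm) [   4.2 -115.8]
t 22.52 tcp [ 0.6327 -0.0152  0.1386] F [-0.9 -0.   0.1] g 0.007
units to go [-1.11 -4.27  2.45]
jaw ang 167.4 z axis [ 0.008  0.008 -1.   ]
rotvec [-0.008  0.008  0.003]
```

View pics/s6.png

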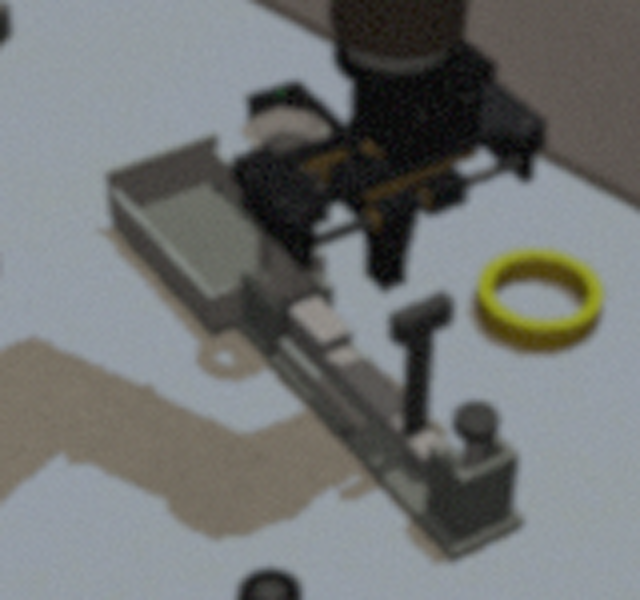

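Emit:
apply_moves([
  [[0,0,0,0.6,-0.008,0.008,0],[0,0,0,0.9,0,0,0],[0,0,0,0.8,0,0,0],[0,0,0,0.3,0,0,0],[0,-0.2,-0.8,0,0,0,0],[0,-0.2,-0.9,0,0,0,0],[0,-0.2,-0.9,0,0,0,0],[0,-0.2,-0.8,0,0,0,0],[0,-0.1,-0.5,0,0,0,0],[0,0,0,0,0,0,0]],
])

```text
time_s: 23.4
tcp_pos: [0.6062, -0.121, 0.2041]
ee_rot: [[-0.223, -0.975, -0.004], [-0.975, 0.223, 0.001], [0.0, 0.004, -1.0]]
wrist_force: [-0.7, -0.0, -0.5]
gripper_width: 0.002
```

```bash
python3 - <<'E'
from h import *
fe();go(.605,-.122,.115,167.6)
E
```

```text
feeder x,y of tcp (mm) [   1.  -224.7]
t 23.4 tcp [ 0.6062 -0.121   0.2041] F [-0.7 -0.  -0.5] g 0.002
units to go [-0.05 -0.04 -3.56]
jaw ang 167.1 z axis [-0.004  0.001 -1.   ]
rotvec [-0.001 -0.004  0.008]
```

Emit:
apply_moves([
  [[0,-0.05,-0.04,-0.5,0,-0.004,0],[0,0,0,-0.8,0,0,0],[0,0,0,-0.8,0,0,0],[0,0,0,-0.5,0,0,0],[0,0,0,-0.2,0,0,0],[0,0,0,0,0,0,0]],
])

```text
time_s: 23.9
tcp_pos: [0.6053, -0.1222, 0.1314]
ee_rot: [[-0.226, -0.974, 0.003], [-0.974, 0.226, 0.002], [-0.003, -0.003, -1.0]]
wrist_force: [-0.8, 0.8, -0.4]
gripper_width: 0.006
```

```bash
python3 - <<'E'
from h import *
fe();go(.605,-.122,.115,167.6)
E
```

```text
feeder x,y of tcp (mm) [   0.4 -226.1]
t 23.9 tcp [ 0.6053 -0.1222  0.1314] F [-0.8  0.8 -0.4] g 0.006
units to go [-0.01  0.01 -0.65]
jaw ang 166.9 z axis [ 0.003  0.002 -1.   ]
rotvec [-0.002  0.003  0.011]
```

Emit:
apply_moves([
  [[0,0,0,-0.4,0,0,0],[0,0,0,-0.35,0,0,0],[0,0,0,-0.25,0,0,0],[0,0,0,-0.25,0,0,0],[0,0,0,-0.25,0,0,0]],
])

```text
time_s: 24.32
tcp_pos: [0.608, -0.1221, 0.0983]
ee_rot: [[-0.222, -0.975, 0.009], [-0.975, 0.222, -0.001], [-0.001, -0.009, -1.0]]
wrist_force: [-13.9, 7.5, 40.4]
gripper_width: 0.005
```

```bash
python3 - <<'E'
from h import *
fe();go(.605,-.122,.1,167.6)
p=capture('side'); cv2.imwrite('pics/s7.png',cv2.resize(p['pixels'][120:270,200:360][:,:,::-1],None,fx=4,fy=4,interpolation=cv2.INTER_CUBIC))
E
```

```text
feeder x,y of tcp (mm) [   3.  -225.4]
t 24.32 tcp [ 0.608  -0.1221  0.0983] F [-13.9   7.5  40.4] g 0.005
units to go [-0.12  0.    0.07]
jaw ang 167.2 z axis [ 0.009 -0.001 -1.   ]
rotvec [0.001 0.009 0.007]
```

View pics/s7.png

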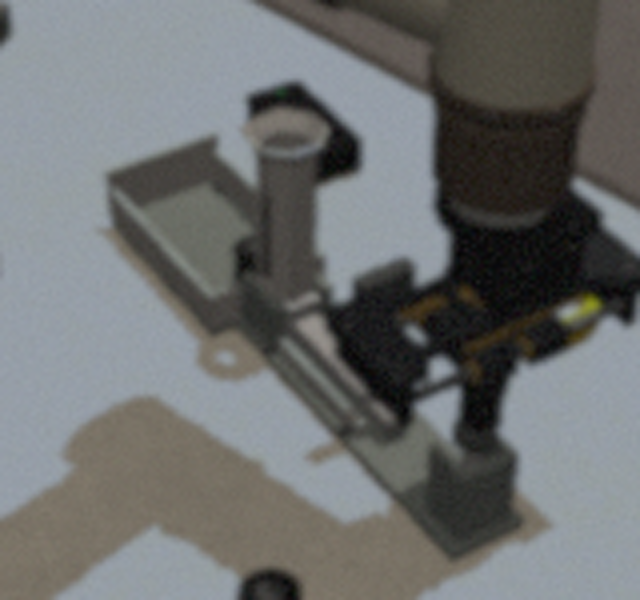

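Tripped; the trigger is at its stop. One spacer is showing at the tray's near end. Rise off.

Emit:
apply_moves([
  [[0,0,0,0.3,0,0,0],[0,0,0,0.6,0,0,0],[0,0,0,0.8,0,0,0],[0,0,0,0.9,0,0,0],[0,0,0,0.9,0,0,0],[0,-0.3,-0.8,0.9,0,0,0],[0,-0.6,-0.8,0.3,0,0,0],[0,-0.6,-0.8,0,0,0,0],[0,-0.6,-0.8,0,0,0,0],[0,-0.6,-0.8,0,0,0,0],[0,-0.6,-0.8,0,0,0,0],[0,0,0,0,0,0,0]],
])

```text
time_s: 25.37
tcp_pos: [0.5255, -0.244, 0.2265]
ee_rot: [[-0.215, -0.976, 0.023], [-0.977, 0.215, -0.004], [-0.001, -0.023, -1.0]]
wrist_force: [0.5, 0.0, 0.2]
gripper_width: 0.003
```

```bash
python3 - <<'E'
from h import *
p=capture('side'); cv2.imwrite('pics/s8.png',cv2.resize(p['pixels'][120:270,200:360][:,:,::-1],None,fx=4,fy=4,interpolation=cv2.INTER_CUBIC))
p=capture('top'); cv2.imwrite('pics/t8.png',cv2.resize(p['pixels'][130:210,165:335][:,:,::-1],None,fx=4.6,fy=4.6,interpolation=cv2.INTER_CUBIC))
W=cloud(p); f=np.array([.215,.9767]); m=np.array([.6535,.0987])
d=W[:,:,:2]-m; fx=f[1]*d[...,0]-f[0]*d[...,1]; fy=d@f; z=W[...,2]
k=(abs(fx)<.042)&(fy>.03)&(fy<.18)&(z>.02); print('tray obj',k.sum(),fx[k].mean(),fy[k].mean(),fy[k].min(),fy[k].max(),z[k].max())
k=(np.hypot(fx,fy)<.012); print('tube',np.sort(z[k]).round(3))
k=(abs(fx)<.025)&(fy<-.05)&(fy>-.19)&(z>.12);print('crossbar y',fy[k].mean())
k=(np.hypot(fx,fy+.225)<.012);print('trig z',np.median(z[k]))
E
```

```text
tray obj 71 -0.0024109398613418767 0.08706662890895288 0.07084523567187834 0.17959624643379826 0.057229066908289314
tube [0.121 0.123 0.124 0.124 0.125 0.126 0.126 0.126 0.126 0.127 0.127 0.127
 0.127 0.128 0.128 0.128 0.128 0.128 0.128 0.128 0.128 0.128 0.129 0.129
 0.129 0.129 0.129 0.129 0.129 0.129 0.129 0.13  0.13  0.13  0.13  0.13
 0.13  0.13  0.13  0.131 0.131 0.131 0.131 0.131 0.131 0.132 0.132 0.132
 0.132 0.132 0.132 0.133 0.134 0.136 0.136]
crossbar y -0.11958093019222867
trig z nan
  return _methods._mean(a, axis=axis, dtype=dtype,
  ret = ret.dtype.type(ret / rcount)
```

View pics/s8.png

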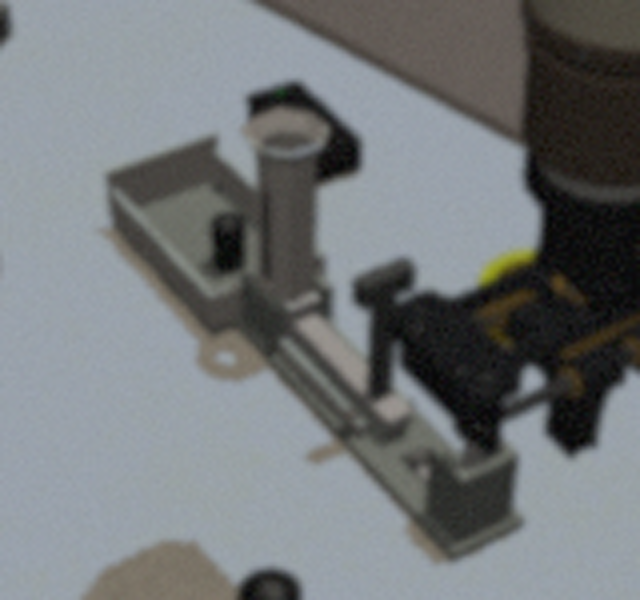

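View pics/t8.png

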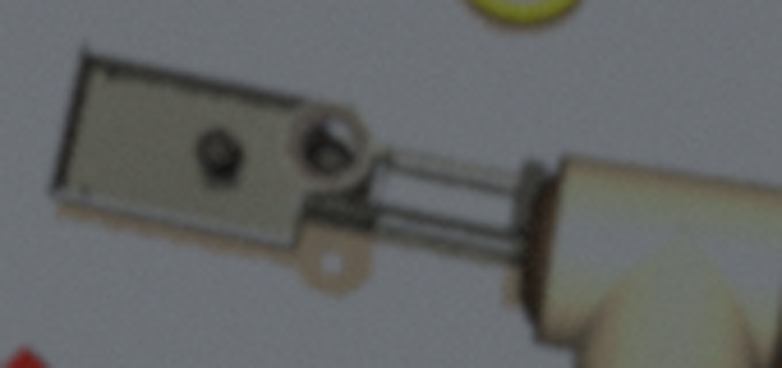

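```bash
python3 - <<'E'
from h import *
s=sense(); p=capture('wrist'); W=cloud(p,s); d=W[...,:2]-np.array([.605,-.122]); z=W[...,2]
k=(np.hypot(d[...,0],d[...,1])<.012)&(z<.15); print('trig z',k.sum(),np.median(z[k]) if k.any() else None)
p=capture('side')
for l in ('wide_spacer','jar','screwdriver'): print(l,[np.round(cam2w(p,r['at'])[0],3).tolist() for r in recognise(l,p)][:2])
print(sense()['time_s'],np.round(sense()['wrist_force'],1))
E
```

```text
trig z 0 None
wide_spacer [[0.455, -0.094, 0.02]]
jar [[0.476, -0.406, 0.066], [0.626, -0.02, 0.041]]
screwdriver [[0.49, 0.334, 0.023], [0.628, 0.077, 0.037]]
25.7167 [ 0.5  0.2 -0.6]
```

Emit:
apply_moves([
  [[0,-0.8,-0.8,0.3,0,0,0],[0,-0.8,-0.8,0.3,0,0,0],[0,-0.8,-0.8,0.3,0,0,0],[0,-0.8,-0.8,0.2,0,0,0],[0,-0.4,-0.4,0,0,0,0],[0,0,0,0,0,0,0],[0,0,0,0,0,0,0]],
])

```text
time_s: 26.3
tcp_pos: [0.4396, -0.3292, 0.2527]
ee_rot: [[-0.199, -0.98, 0.021], [-0.98, 0.199, -0.003], [-0.001, -0.021, -1.0]]
wrist_force: [0.0, 0.1, -0.2]
gripper_width: 0.006
```

```bash
python3 - <<'E'
from h import *
for n in('top','side'):
  p=capture(n); W=cloud(p); d=W[...,:2]-np.array([.605,-.122]); z=W[...,2]
  k=(np.hypot(d[...,0],d[...,1])<.012)&(z<.15)&(z>.085); print(n,'trig z',k.sum(),np.median(z[k]) if k.any() else None)
print(finish_job())
E
```

```text
top trig z 57 0.1006127238658795
side trig z 49 0.10111315905170552
the job is handed in; nothing more can be done
None
```

I loaded the three tall black spacers into the tube. I then pushed the crossbar back to its stop with closed fingers, eased it onto the sear and pressed the trigger. I handed the job in at about 26 s of the 72 s allowed; no verdict was reported.

The last checks all agreed:
- **Spacers:** one stands in the tray, roughly 85 mm in front of the tube axis. The stack in the tube tops out at about 129 mm, against 128 mm expected for two spacers on the blade.
- **Feeder:** the crossbar is forward at −120 mm. The trigger is up, with its top read at 100.6 and 101.1 mm by the two fixed cameras. An earlier look could not see the trigger because the arm hid it, so I moved the arm away and checked again.
- **Bystanders:** the wide spacer, screwdriver and jar read within about 5 mm of where they were at the start.
- **Robot:** the arm is clear of everything, with about zero force at the wrist. The highest force I saw was about 43 N with the trigger at its stop; it was read only at the end of each move.

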